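Scoop stray hubs from under the bench shelf

TASK

Two flanged hubs have strayed under the low bench shelf. With the flat scoop, slide in under its lip, draw both hubs out together on the pan without touching them with the gripper, and tip them gently into the empty red box from close above it. Then lay the scoop flat on the bench, clear of the shelf and the boxes, without disturbing the chock and tin under the shelf or the oil bottle on it.

Things in the scene. Friction and masses are not known exactly. Their poses are not given: they have to be found in the camera images.
- scoop_grip (a point): point to grip on the flat scoop: middle of its yellow bar handle, 100 mm long, 22 mm wide, 26 mm tall. x points along the handle to the pan's nose, y left, z up. With the pan flat on the bench it is 47 mm above the bench (bar from 34 to 60 mm). The bar ends 47 mm behind this point and 53 mm ahead; the pan's rear wall is 85 mm ahead, the nose edge 200 mm
- scoop: the scoop: polished steel pan 3 mm thick, 186 mm wide (180 inside), 115 mm deep, open at the nose, the last 20 mm bevelled to a thin edge; rear wall 36 mm tall, side walls 28 mm. Origin on the pan's underside below its rear wall; x to the nose, y left, z up. About 0.3 kg
- scoop_pan (a point): middle of the pan's floor, on its upper face, 57 mm behind the nose edge; axes as scoop
- rack: low red steel shelf standing on the bench, fixed, 600 mm long: origin on the bench below the middle of its front lip's face; x points straight in under the shelf, y along the lip. Lip underside 78 mm above the bench, lip top 116 mm; open wire-mesh deck 112 mm up (too fine to reach through); end posts at y = -300 and 300 mm. A small stock box stands on the deck at y = -220 mm, 167 mm high
- rack_toe (a point): the shelf's toe board, fixed, 35 mm high along the whole shelf, which closes the space under it; point on the bench at the middle of its near face, 130 mm behind the lip's face. Things under the shelf can be pushed up against it; axes as rack
- hub_a: stray hub, oiled aluminium, lying flat on the bench: flange 70 mm diameter, 14 mm thick, its lower rim chamfered 3 mm high by 6 mm; boss 38 mm diameter above; 42 mm tall in all, about 0.18 kg. Origin under its centre, z up along its axis. Slides easily on the pan (friction about 0.3, on other things 0.6)
- hub_b: the other stray hub, the same; its centre lies 74 to 85 mm from the first, mostly along the lip (+y of the shelf), so that both fit side by side in the pan
- red_box: empty red steel box, heavy, does not move: 240 mm (x) by 200 mm (y), 70 mm tall, walls 4 mm, inner floor 16 mm above the bench; origin under its centre on the bench. Stands on the left or the right of the bench
- blue_box: blue steel box full of shafts, 240 x 200 mm, 75 mm to the top of the shafts, heavy, does not move, not for the hubs; stands on the side opposite the red box; origin under its centre
- chock: pale wooden chock 85 x 45 x 45 mm (x, y, z) under the shelf on one side of the hubs, origin under its centre: leave alone
- tin: green tin, 58 mm diameter, 50 mm tall, under the shelf on the other side of the hubs, origin under its centre: leave alone
- oil_bottle: yellow oil bottle, black cap, 56 mm diameter, 150 mm tall, standing on the shelf's deck near its left (+y) end, origin under its centre: leave alone
There are look-alikes about, which are no part of the job. What is shaped like the hub_b but orange is not meant. Leave any blue look-alike of the hub_a alone.

How it is judged:
On the way:
1. both hubs stand on the scoop's pan, drawn out from under the shelf lip (x of hub_a in the frame of scoop between 0 and 0.115 m and x of hub_b in the frame of scoop between 0 and 0.115 m and y of hub_a in the frame of scoop between -0.09 and 0.09 m and y of hub_b in the frame of scoop between -0.09 and 0.09 m and z of hub_a in the frame of scoop between 0.0015 and 0.02 m and z of hub_b in the frame of scoop between 0.0015 and 0.02 m and x of each of hub_a, hub_b in the frame of rack below -0.03 m), for 0.2 s.
At the end, for the whole second after the job is handed in: Both hubs lie inside the red box (centres within its walls, below 85 mm above the bench). The scoop lies flat, right way up and still on the bench (within 8 mm, 0.06 rad), in front of the shelf: middle of the pan at least 50 mm, grip point at least 10 mm before the lip's face (x of hub_a in the frame of red_box between -0.116 and 0.116 m and x of hub_b in the frame of red_box between -0.116 and 0.116 m and y of hub_a in the frame of red_box between -0.096 and 0.096 m and y of hub_b in the frame of red_box between -0.096 and 0.096 m and height (world z) of each of hub_a, hub_b below 0.085 m and linear speed of scoop below 0.02 m/s and height (world z) of scoop below 0.008 m and angle between scoop's own z axis and vertical below 0.06 rad and x of scoop_pan in the frame of rack below -0.05 m and x of scoop_grip in the frame of rack below -0.01 m); the robot touches nothing.
It fails at once if the gripper touches a hub (contact force between the fingers and hub_a above 0.5 N or contact force between the fingers and hub_b above 0.5 N).
It fails at once if the chock, the tin or the oil bottle is moved by more than 15 mm (distance of any of chock, tin, oil_bottle from where it was at the start of the episode above 0.015 m).
It fails at once if a hub is thrown or dropped from high (faster than 1.8 m/s) (linear speed of any of hub_a, hub_b above 1.8 m/s).
It also fails if it takes over 72 s, if anything falls off the work surface, if the arm or the gripper's body presses on something with over 40 N, if the wrist force passes 120 N, or if a joint passes its speed limit or range.

ROBOT

A 7-joint arm with a two-finger parallel gripper is mounted at the origin on the work surface. World frame = base frame: x ahead of the robot, y to its left, z up, the work surface at z = 0. Lengths are in m, angles in rad, forces in N, time in s.
With the tool pointing down it reaches from about 0.4 to 0.85 m from the base axis. Payload 10.4 kg.
Tool frame: the origin (TCP) lies on the mounting face of the last link; the fingertips stand r.tips_ahead ahead of it and the grasp point (between the pads) lies 164 mm ahead of it (r.tips_ahead is the distance from the TCP to the fingertips, in m); z points along the fingers, y is the line along which they close (so a half turn about z gives the same grasp; the last joint's range is limited). The gripper opens to 87 mm and grips with 3 to 60 N. Pads are 19 mm wide; open, the fingers measure 117 mm over their backs; the gripper's body (75 mm by 190 mm) begins 51 mm behind the grasp point.
Start: joints at [1.233, 0.332, -0.065, 1.46, 0.022, 1.35, -0.088], TCP at [0.194, -0.594, 0.405] pointing down, gripper open.
Joint ranges: [-2.6, 2.6], [-0.5, 2.12], [-1.47, 1.34], [0.16, 2.42], [-1.27, 4.41], [0.06, 2.06], [-2.6, 2.6]. Speed limits (rad/s): [2.22, 2.22, 2.79, 2.79, 3.14, 3.14, 3.14].

INTERFACE

Orientations are given as a unit quaternion [x, y, z, w].
In Python, from bench import telemetry, imaging, job, r gives the robot as it stands.
- The arm moves only by the tool move_arm, never from a script. Its argument "steps" is a list of rows, each an object of numbers: "dx", "dy", "dz": the shift along the tool's x, y, z in cm; "spin": the turn about the tool's z in rad. In form: [{"dx": .., "dy": .., "dz": .., "spin": ..}, ...]. A call has 1 to 12 rows; each row shifts and turns the commanded pose from where the row before left it, along the tool's axes as they then stand; what a row does not reach is not made up. A row lasts 1/10 s, in which the tool goes at most 50 mm and 8.59 degrees, less where a joint would pass 70% of its speed; a pose out of reach is approached as far as the arm can. A call with a gripper value outside its range is refused whole. "claw" is the finger opening in cm, from 0 to 8.7, set as the call begins (left out, the last holds). The fingers move at their own pace and stop on an object; "squeeze" is the grip in N (left out, the last holds). Time passes only in rows, so rows that do not move let the fingers close. It gives the time, the measured TCP pose, the force, the opening and the grip force at its end, in the units of the state.
- telemetry.read_state(): the state, without advancing time (a new reading comes with each control period).
- imaging.camera(name): name is "scene" or "top" or "wrist"; returns a dict with "img" (480x640x3 uint8, red, green, blue), "camera_matrix" (3x3 intrinsics, pixels), "D" ([k1, k2, p1, p2, k3] as OpenCV has them; the pictures are not rectified), "R" (3x3) and "t" (3): a world point X has camera coordinates R X + t. Camera axes: x right, y down, z forward; pixel columns grow to the right and rows downward; lengths in m; the calibration is good to about 2 mm. A picture is of the moment at which its call begins. There is no depth.
- job.close_job(): hands the job in; it is judged then, once.
The state is a dict: "time": time; "joint_positions": joint angles; "joint_vel": joint speeds; "joint_torque": joint torques, N m; "ee_pos": TCP position; "eef_rot": TCP orientation; "ft_force": force on the tool from outside, world axes, zero at the start; "torque": the same for the moment, N m; "width": finger opening in m; "grip_force": force on a finger pad.
Only numpy, scipy, OpenCV 4.12 (cv2) and the standard library are available. Lean on these libraries where they do the work, as an engineer would, in place of code of your own. Each camera call takes 0.05 s, during which the arm holds its last target. There are 200 camera calls.

## Working session

There is one attempt and no reset: what is moved stays moved. The work goes in short steps, Python scripts to look and compute and a tool call to move; the robot and the scene stay as the last step left them, time stands still between calls to the robot, and variables do not carry over. Pictures are saved under pics/ and viewed, at most 10 in all, crops included, and the job is handed in when it is done.

Besides the shell and the picture viewer there is one more tool, called after "Call:" as name(argument=value, ...) on one line, values as JSON. move_arm: Moves the arm, as the interface text tells. Its arguments: {"type":"object","properties":{"steps":{"type":"array","items":{"type":"object","properties":{"dx":{"type":"number"},"dy":{"type":"number"},"dz":{"type":"number"},"spin":{"type":"number"}}}},"claw":{"type":"number"},"squeeze":{"type":"number"}},"required":["steps"]}

```bash
mkdir -p pics; ls; python3 - <<'E'
from bench import telemetry, imaging, job, r
import cv2,numpy as np,pickle
s=telemetry.read_state()
for k in s: print(k,np.round(s[k],3))
print(r.tips_ahead)
for n in ["scene","top","wrist"]:
    c=imaging.camera(n); cv2.imwrite(f"pics/{n}0.png",c["img"][:,:,::-1]); pickle.dump(c,open(f"{n}.pkl","wb"))
    R=np.array(c["R"]);print(n,-R.T@np.array(c["t"]),R[2],np.array(c["camera_matrix"])[0],c["D"])
E
```

```text
pics
time 0.0
joint_positions [ 1.233  0.333 -0.065  1.461  0.022  1.35  -0.089]
joint_vel [-0.    -0.001 -0.001  0.001  0.001 -0.     0.   ]
joint_torque [ 1.0000e-03 -6.2325e+01  2.5000e-02 -3.8988e+01 -6.1000e-02  4.0000e-02
  0.0000e+00]
ee_pos [ 0.194 -0.594  0.404]
eef_rot [ 0.988  0.157 -0.    -0.001]
ft_force [-0.591  1.019 -0.321]
torque [-0.012 -0.036 -0.026]
grip_force 0.0
width 0.087
0.1822
scene [1.10481682 0.32763085 1.10482415] [-0.46088486 -0.25328419 -0.85054822] [487.53258794   0.         321.52821639] [-0.01205002  0.          0.          0.          0.        ]
top [0.49587603 0.01487952 1.23098308] [ 0.04594222  0.02707664 -0.99857707] [436.55740164   0.         327.5896903 ] [-0.05064574  0.          0.          0.          0.        ]
wrist [ 0.25721293 -0.57363687  0.38314406] [-0.23889577 -0.07831095 -0.96788233] [369.34702384   0.         319.28517777] [-0.06315742  0.          0.          0.          0.        ]
```

View pics/top0.png

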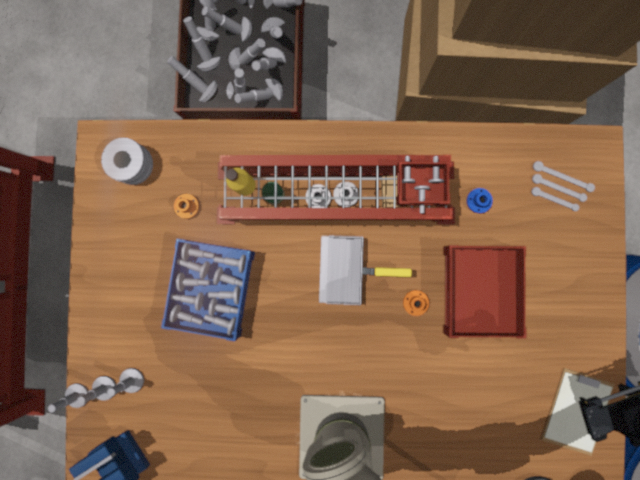

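View pics/scene0.png

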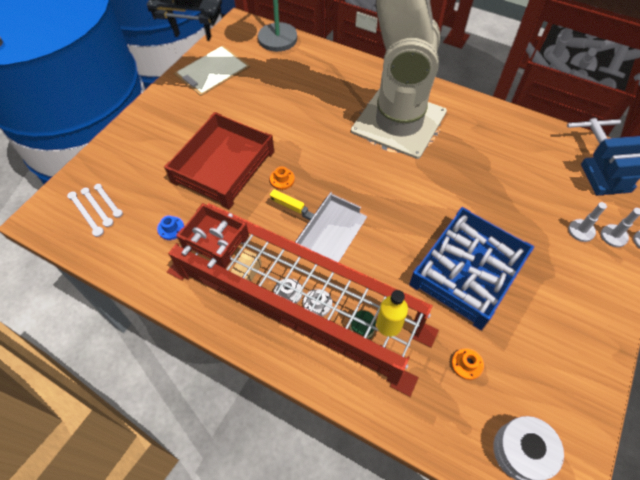

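The top view shows the shelf lip along row ~213, two grey hubs at about (318,196) and (346,193), the scoop's pan at (342,270) with its handle at (393,272), and the red box at (485,291). I'll enlarge it next.

```bash
python3 - <<'E'
import cv2
im=cv2.imread("pics/top0.png"); 
a=cv2.resize(im[145:230,210:460],None,fx=3.2,fy=3.2,interpolation=cv2.INTER_CUBIC)
b=cv2.resize(im[228:343,290:540],None,fx=3.2,fy=2.7,interpolation=cv2.INTER_CUBIC)
b=cv2.resize(im[228:330,290:540],None,fx=3.2,fy=3.2,interpolation=cv2.INTER_CUBIC)
o=cv2.vconcat([a,b]);print(o.shape);cv2.imwrite("pics/crop0.png",o)
E
```

```text
(598, 800, 3)
```

View pics/crop0.png

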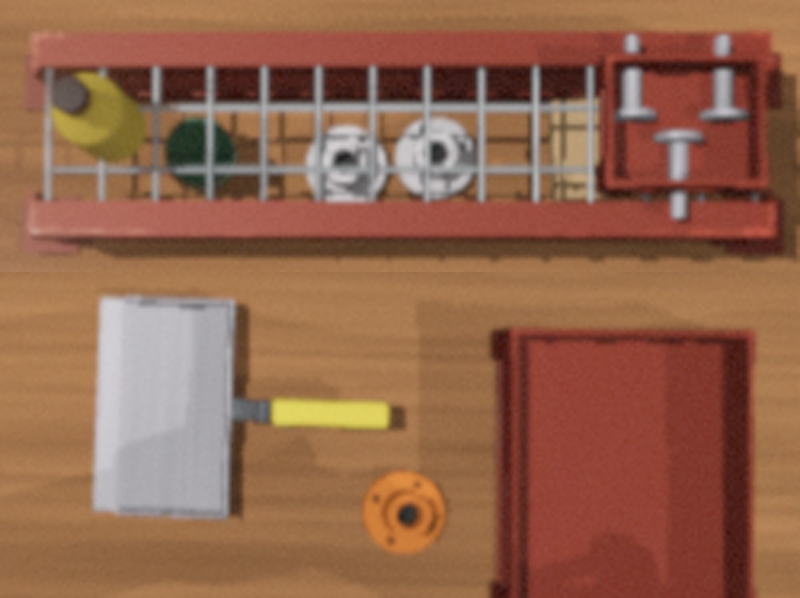

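```bash
cat > h.py <<'E'
import cv2,numpy as np,pickle
def back(c,px,z):
    K=np.array(c["camera_matrix"]);R=np.array(c["R"]);t=np.array(c["t"])
    p=cv2.undistortPoints(np.array(px,float).reshape(-1,1,2),K,np.array(c["D"])).reshape(-1,2)
    d=np.c_[p,np.ones(len(p))]@R; o=-R.T@t
    s=(z-o[2])/d[:,2]; return o+s[:,None]*d
E
python3 - <<'E'
from h import *
c=pickle.load(open("top.pkl","rb"))
A=lambda l:[(210+x/3.2,145+y/3.2) for x,y in l]
B=lambda l:[(290+x/3.2,228+(y-272)/3.2) for x,y in l]
np.set_printoptions(precision=4,suppress=True)
def P(n,px,z): print(n,back(c,px,z)[:,:2].tolist() if 0 else back(c,px,z)[:,:2])
P("bar",B([(272,411.5),(390,415.5)]),.06)
P("nose",B([(100,298),(94,510)]),.0)
P("rearwall",B([(235,300),(230,517)]),.036)
P("liptop front",A([(30,234),(775,237)]),.116)
P("hub bore",A([(345,160),(438,153)]),.042)
P("hub flange",A([(346,163),(435,158)]),.014)
P("tin top",A([(201,150)]),.05)
P("chock",A([(552,150),(600,150)]),.045)
P("redbox rim",[(446,247),(523,247),(525,337),(446,337)],.07)
P("orange",B([(404,512)]),.014)
P("bluebox",[(177,240),(253,251),(240,340),(163,326)],.07)
E
```

```text
bar [[ 0.4625 -0.0816]
 [ 0.4609 -0.1799]]
nose [[0.5581 0.0663]
 [0.3718 0.0682]]
rearwall [[ 0.5564 -0.0508]
 [ 0.3717 -0.0491]]
liptop front [[ 0.5948  0.3262]
 [ 0.6012 -0.2724]]
hub bore [[ 0.6688  0.076 ]
 [ 0.6759 -0.0036]]
hub flange [[ 0.6702  0.0765]
 [ 0.6757 -0.0015]]
tin top [[0.6747 0.1989]]
chock [[ 0.6794 -0.1007]
 [ 0.68   -0.1415]]
redbox rim [[ 0.531  -0.2681]
 [ 0.5342 -0.4734]
 [ 0.2967 -0.4792]
 [ 0.2939 -0.27  ]]
orange [[ 0.3764 -0.2006]]
bluebox [[0.538  0.4535]
 [0.5119 0.2454]
 [0.2744 0.2749]
 [0.3059 0.4852]]
```

Call:
move_arm(steps=[{"dx": 3.36,"dy": -3.1},{"dx": 3.36,"dy": -3.1},{"dx": 3.36,"dy": -3.1},{"dx": 3.36,"dy": -3.1},{"dx": 3.36,"dy": -3.1},{"dx": 3.36,"dy": -3.1},{"dx": 3.36,"dy": -3.1},{"dx": 3.36,"dy": -3.1},{"dx": 3.36,"dy": -3.1},{"dx": 3.36,"dy": -3.1},{"dx": 3.36,"dy": -3.1},{"dx": 3.36,"dy": -3.1}], claw=6, squeeze=60)

```text
$.steps[0]: bad value
```

Call:
move_arm(steps=[{"spin": -0.138},{"spin": -0.138},{"spin": -0.138},{"spin": -0.138},{"spin": -0.138},{"spin": -0.138},{"spin": -0.138},{"spin": -0.138},{"spin": -0.138},{}])

```text
$.steps[0]: bad value
```

```bash
cat >> h.py <<'E'
from scipy.spatial.transform import Rotation as Ro
def st():
    from bench import telemetry
    s=telemetry.read_state();R=Ro.from_quat(s["eef_rot"]).as_matrix()
    print("t%.1f"%s["time"],"tcp",np.round(s["ee_pos"],4),"yaw %.3f"%np.arctan2(R[1,0],R[0,0]),"z",np.round(R[:,2],3),"F",np.round(s["ft_force"],1),"M",np.round(s["torque"],2),"w",round(float(s["width"]),4),"g",round(float(s["grip_force"]),1),"q",np.round(s["joint_positions"],2))
    return np.array(s["ee_pos"]),R
def go(x,y,z=None):
    p,R=st(); d=np.array([x-p[0],y-p[1],0 if z is None else z-p[2]]); print("dx dy dz cm",np.round(R.T@d*100,2))
def shot(n,f=None):
    from bench import imaging
    c=imaging.camera(n); pickle.dump(c,open(n+".pkl","wb"))
    if f: cv2.imwrite("pics/"+f,c["img"][:,:,::-1])
    return c
E
python3 - <<'E'
from h import *
go(.462,-.116,.047+.164)
c=shot("wrist","w1.png")
for z,X in [(.06,(.462,-.0816)),(.06,(.461,-.18)),(.06,(.4617,-.1337))]:
    print(cv2.projectPoints(np.array([[*X,z]]),cv2.Rodrigues(np.array(c["R"]))[0],np.array(c["t"]),np.array(c["camera_matrix"]),np.array(c["D"]))[0].ravel())
E
```

```text
t0.1 tcp [ 0.1935 -0.5942  0.4042] yaw 0.315 z [-0.     0.001 -1.   ] F [ 0.3  0.5 -1.6] M [-0.01 -0.01  0.03] w 0.0873 g 0.0 q [ 1.23  0.33 -0.06  1.46  0.02  1.35 -0.09]
dx dy dz cm [ 40.34 -37.13  19.35]
[ -65.41221787 -162.54318332]
[ -32.75746987 -203.1652911 ]
[ -55.5947645  -189.43913324]
```

View pics/w1.png

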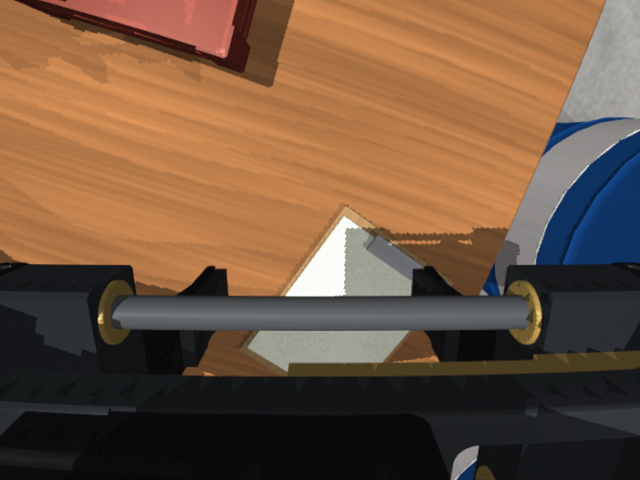

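The move was refused because each row needs all four keys. The picture shows the still-unmoved arm over the sheet of paper, so it's no help yet.

Call:
move_arm(steps=[{"dx": 3.36,"dy": -3.1,"dz": 0,"spin": 0},{"dx": 3.36,"dy": -3.1,"dz": 0,"spin": 0},{"dx": 3.36,"dy": -3.1,"dz": 0,"spin": 0},{"dx": 3.36,"dy": -3.1,"dz": 0,"spin": 0},{"dx": 3.36,"dy": -3.1,"dz": 0,"spin": 0},{"dx": 3.36,"dy": -3.1,"dz": 0,"spin": 0},{"dx": 3.36,"dy": -3.1,"dz": 0,"spin": 0},{"dx": 3.36,"dy": -3.1,"dz": 0,"spin": 0},{"dx": 3.36,"dy": -3.1,"dz": 0,"spin": 0},{"dx": 3.36,"dy": -3.1,"dz": 0,"spin": 0},{"dx": 3.36,"dy": -3.1,"dz": 0,"spin": 0},{"dx": 3.36,"dy": -3.1,"dz": 0,"spin": 0}], claw=6, squeeze=60)

```text
time: 1.4
ee_pos: [0.4622, -0.1139, 0.4049]
eef_rot: [0.988, 0.157, 0.0, 0.0]
ft_force: [-0.2, -1.3, -0.4]
width: 0.06
grip_force: 0.0
```

Call:
move_arm(steps=[{"dx": 0,"dy": 0,"dz": 0,"spin": -0.138},{"dx": 0,"dy": 0,"dz": 0,"spin": -0.138},{"dx": 0,"dy": 0,"dz": 0,"spin": -0.138},{"dx": 0,"dy": 0,"dz": 0,"spin": -0.138},{"dx": 0,"dy": 0,"dz": 0,"spin": -0.138},{"dx": 0,"dy": 0,"dz": 0,"spin": -0.138},{"dx": 0,"dy": 0,"dz": 0,"spin": -0.138},{"dx": 0,"dy": 0,"dz": 0,"spin": -0.138},{"dx": 0,"dy": 0,"dz": 0,"spin": -0.138},{"dx": 0,"dy": 0,"dz": 0,"spin": 0}])

```text
time: 2.4
ee_pos: [0.4616, -0.1157, 0.4047]
eef_rot: [0.711, 0.703, -0.0, -0.0]
ft_force: [0.2, -0.2, 0.6]
width: 0.0597
grip_force: 0.0
```

```bash
python3 - <<'E'
from h import *
go(.462,-.116,.047+.164)
c=shot("wrist","w2.png")
for z,X in [(.06,(.462,-.0816)),(.06,(.461,-.18)),(.06,(.4617,-.1337))]:
    print(cv2.projectPoints(np.array([[*X,z]]),cv2.Rodrigues(np.array(c["R"]))[0],np.array(c["t"]),np.array(c["camera_matrix"]),np.array(c["D"]))[0].ravel())
E
```

```text
t2.4 tcp [ 0.4616 -0.1157  0.4047] yaw 1.559 z [-0. -0. -1.] F [ 0.2 -0.2  0.6] M [-0.03 -0.11 -0.03] w 0.0597 g 0.0 q [ 0.71  0.04 -0.57  1.81  0.02  1.3   0.13]
dx dy dz cm [-0.03  0.04 19.37]
[320.56842289 177.22273869]
[320.65169864 282.59601631]
[320.86878748 234.95557553]
```

View pics/w2.png

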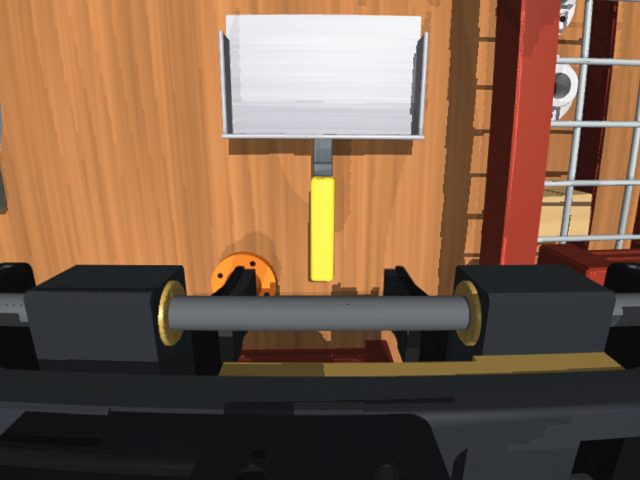

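The bar runs from (322,178) to (321,281), which matches my estimate. I'm going down to grip it.

Call:
move_arm(steps=[{"dx": 0,"dy": 0,"dz": 4,"spin": 0},{"dx": 0,"dy": 0,"dz": 4,"spin": 0},{"dx": 0,"dy": 0,"dz": 4,"spin": 0},{"dx": 0,"dy": 0,"dz": 4,"spin": 0},{"dx": 0,"dy": 0,"dz": 2.3,"spin": 0},{"dx": 0,"dy": 0,"dz": 1,"spin": 0},{"dx": 0,"dy": 0,"dz": 0,"spin": 0},{"dx": 0,"dy": 0,"dz": 0,"spin": 0}])

```text
time: 3.25
ee_pos: [0.4623, -0.1158, 0.2129]
eef_rot: [0.713, 0.702, 0.0, 0.001]
ft_force: [-0.1, -0.1, 0.4]
width: 0.0603
grip_force: 0.0
```

Call:
move_arm(steps=[{"dx": 0,"dy": 0,"dz": 0,"spin": 0},{"dx": 0,"dy": 0,"dz": 0,"spin": 0},{"dx": 0,"dy": 0,"dz": 0,"spin": 0},{"dx": 0,"dy": 0,"dz": 0,"spin": 0},{"dx": 0,"dy": 0,"dz": 0,"spin": 0},{"dx": 0,"dy": 0,"dz": 0,"spin": 0},{"dx": 0,"dy": 0,"dz": 0,"spin": 0},{"dx": 0,"dy": 0,"dz": 0,"spin": 0}], claw=1, squeeze=60)

```text
time: 4.05
ee_pos: [0.4618, -0.1158, 0.2118]
eef_rot: [0.712, 0.702, 0.0, 0.0]
ft_force: [-0.6, -0.4, 1.3]
width: 0.0216
grip_force: 59.8
```

Call:
move_arm(steps=[{"dx": 0,"dy": 0,"dz": -1,"spin": 0},{"dx": 0,"dy": 0,"dz": -2,"spin": 0},{"dx": 0,"dy": 0,"dz": -3,"spin": 0},{"dx": 0,"dy": 0,"dz": -2,"spin": 0},{"dx": 0,"dy": 0,"dz": -1,"spin": 0},{"dx": 0,"dy": 0,"dz": 0,"spin": 0},{"dx": 0,"dy": 0,"dz": 0,"spin": 0}])

```text
time: 4.75
ee_pos: [0.4614, -0.1157, 0.301]
eef_rot: [0.712, 0.702, -0.0, -0.0]
ft_force: [-0.4, 0.3, -3.3]
width: 0.0218
grip_force: 59.8
```

```bash
python3 - <<'E'
from h import *
st()
E
```

```text
t4.8 tcp [ 0.4614 -0.1157  0.301 ] yaw 1.557 z [-0.001  0.    -1.   ] F [-0.4  0.3 -3.3] M [-0.25 -0.11 -0.  ] w 0.0218 g 59.8 q [ 0.7   0.14 -0.58  1.95  0.09  1.08  0.07]
```

Call:
move_arm(steps=[{"dx": 0,"dy": 0,"dz": -2,"spin": 0},{"dx": 0,"dy": 0,"dz": -2.5,"spin": 0},{"dx": 1,"dy": -0.4,"dz": -1.5,"spin": 0},{"dx": 2,"dy": -0.8,"dz": 0,"spin": 0},{"dx": 3,"dy": -1.2,"dz": 0,"spin": 0},{"dx": 3,"dy": -1.2,"dz": 0,"spin": 0},{"dx": 3,"dy": -1.2,"dz": 0,"spin": 0},{"dx": 2,"dy": -0.8,"dz": 0,"spin": 0},{"dx": 0.8,"dy": -0.2,"dz": 0,"spin": 0},{"dx": 0,"dy": 0,"dz": 0,"spin": 0}])

```text
time: 5.75
ee_pos: [0.4051, 0.0341, 0.3607]
eef_rot: [0.711, 0.703, -0.001, -0.0]
ft_force: [-0.1, 0.3, -3.1]
width: 0.0212
grip_force: 59.9
```

Call:
move_arm(steps=[{"dx": 0,"dy": 0,"dz": 0,"spin": 0.086},{"dx": 0,"dy": 0,"dz": 0,"spin": 0.146},{"dx": 0,"dy": 0,"dz": 0,"spin": 0.146},{"dx": 0,"dy": 0,"dz": 0,"spin": 0.146},{"dx": 0,"dy": 0,"dz": 0,"spin": 0.146},{"dx": 0,"dy": 0,"dz": 0,"spin": 0.146},{"dx": 0,"dy": 0,"dz": 0,"spin": 0.146},{"dx": 0,"dy": 0,"dz": 0,"spin": 0.146},{"dx": 0,"dy": 0,"dz": 0,"spin": 0.146},{"dx": 0,"dy": 0,"dz": 0,"spin": 0.146},{"dx": 0,"dy": 0,"dz": 0,"spin": 0.146},{"dx": 0,"dy": 0,"dz": 0,"spin": 0}])

```text
time: 6.95
ee_pos: [0.4059, 0.0319, 0.3611]
eef_rot: [1.0, 0.003, -0.001, -0.0]
ft_force: [0.3, -0.5, -2.8]
width: 0.0211
grip_force: 59.8
```

```bash
python3 - <<'E'
from h import *
go(.402,.0336,.2115)
E
```

```text
t7.0 tcp [0.4059 0.0319 0.3611] yaw 0.006 z [-0.001  0.    -1.   ] F [ 0.3 -0.5 -2.8] M [0.13 0.24 0.09] w 0.0211 g 59.8 q [ 0.71 -0.11 -0.83  2.01 -0.09  1.21 -1.65]
dx dy dz cm [-0.37 -0.17 14.96]
```

Call:
move_arm(steps=[{"dx": -0.7,"dy": -0.2,"dz": 0,"spin": 0},{"dx": 0,"dy": 0,"dz": 2,"spin": 0},{"dx": 0,"dy": 0,"dz": 3,"spin": 0},{"dx": 0,"dy": 0,"dz": 3,"spin": 0},{"dx": 0,"dy": 0,"dz": 3,"spin": 0},{"dx": 0,"dy": 0,"dz": 2,"spin": 0},{"dx": 0,"dy": 0,"dz": 1,"spin": 0},{"dx": 0,"dy": 0,"dz": 0,"spin": 0},{"dx": 0,"dy": 0,"dz": 0,"spin": 0}])

```text
time: 7.85
ee_pos: [0.3991, 0.035, 0.2224]
eef_rot: [1.0, 0.006, 0.0, -0.0]
ft_force: [0.3, -0.7, -2.4]
width: 0.0216
grip_force: 59.9
```

```bash
python3 - <<'E'
from h import *
st()
c=shot("top"); s=shot("scene")
a=cv2.resize(c["img"][145:310,240:460,::-1],None,fx=3,fy=3,interpolation=cv2.INTER_CUBIC)
cv2.imwrite("pics/c3.png",a)
E
```

```text
t7.8 tcp [0.3991 0.035  0.2224] yaw 0.012 z [ 0.001  0.    -1.   ] F [ 0.3 -0.7 -2.4] M [0.02 0.18 0.06] w 0.0216 g 59.9 q [ 0.66  0.12 -0.88  2.18  0.12  0.89 -1.85]
```

View pics/c3.png

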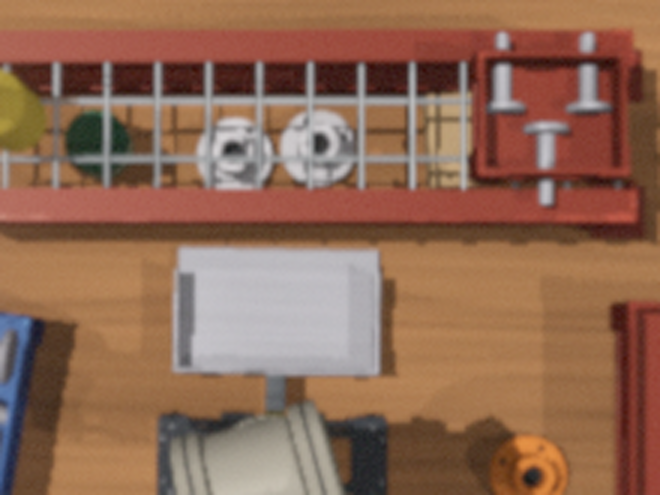

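The pan spans columns 178–380 and the hubs sit at 234 and 320, so it is centred on them. I'll lower it and slide in.

Call:
move_arm(steps=[{"dx": 0,"dy": 0,"dz": 0.6,"spin": 0},{"dx": 0,"dy": 0,"dz": 0.5,"spin": 0},{"dx": 0,"dy": 0,"dz": 0.1,"spin": 0},{"dx": 0,"dy": 0,"dz": 0,"spin": 0},{"dx": 0,"dy": 0,"dz": 0,"spin": 0}])

```text
time: 8.45
ee_pos: [0.3992, 0.0348, 0.2101]
eef_rot: [1.0, 0.005, 0.0, 0.0]
ft_force: [-2.9, -1.7, 8.3]
width: 0.0216
grip_force: 60.0
```

Call:
move_arm(steps=[{"dx": 0.5,"dy": 0,"dz": 0,"spin": 0},{"dx": 1,"dy": 0,"dz": 0,"spin": 0},{"dx": 1,"dy": 0,"dz": 0,"spin": 0},{"dx": 1,"dy": 0,"dz": 0,"spin": 0},{"dx": 1,"dy": 0,"dz": 0,"spin": 0},{"dx": 0.5,"dy": 0,"dz": 0,"spin": 0},{"dx": 0,"dy": 0,"dz": 0,"spin": 0}])

```text
time: 9.15
ee_pos: [0.4501, 0.0356, 0.2103]
eef_rot: [1.0, 0.005, 0.001, -0.0]
ft_force: [2.0, 0.1, 3.2]
width: 0.0216
grip_force: 60.0
```

```bash
python3 - <<'E'
from h import *
st()
E
```

```text
t9.2 tcp [0.4501 0.0356 0.2103] yaw 0.011 z [ 0.002  0.    -1.   ] F [2.  0.1 3.2] M [-0.06 -0.68 -0.04] w 0.0216 g 60.0 q [ 0.59  0.28 -0.83  2.07  0.26  0.9  -1.95]
```

Call:
move_arm(steps=[{"dx": 0,"dy": 0,"dz": -0.1,"spin": 0},{"dx": 0,"dy": 0,"dz": 0,"spin": 0},{"dx": 0,"dy": 0,"dz": 0,"spin": 0}])

```text
time: 9.45
ee_pos: [0.4488, 0.0356, 0.2108]
eef_rot: [1.0, 0.005, 0.0, 0.0]
ft_force: [1.5, 0.5, 1.2]
width: 0.0212
grip_force: 60.0
```

```bash
python3 - <<'E'
from h import *
st()
E
```

```text
t9.4 tcp [0.4488 0.0356 0.2108] yaw 0.011 z [ 0.001 -0.    -1.   ] F [1.5 0.5 1.2] M [ 0.05 -0.35  0.02] w 0.0212 g 60.0 q [ 0.59  0.27 -0.84  2.07  0.26  0.9  -1.95]
```

Call:
move_arm(steps=[{"dx": 0.3,"dy": 0,"dz": -0.05,"spin": 0},{"dx": 0.5,"dy": 0,"dz": 0,"spin": 0},{"dx": 0.5,"dy": 0,"dz": 0,"spin": 0},{"dx": 0.5,"dy": 0,"dz": 0,"spin": 0},{"dx": 0.5,"dy": 0,"dz": 0,"spin": 0},{"dx": 0.5,"dy": 0,"dz": 0,"spin": 0},{"dx": 0.5,"dy": 0,"dz": 0,"spin": 0},{"dx": 0.5,"dy": 0,"dz": 0,"spin": 0},{"dx": 0.5,"dy": 0,"dz": 0,"spin": 0},{"dx": 0.5,"dy": 0,"dz": 0,"spin": 0},{"dx": 0,"dy": 0,"dz": 0,"spin": 0}])

```text
time: 10.55
ee_pos: [0.4976, 0.036, 0.2112]
eef_rot: [1.0, 0.005, 0.0, -0.0]
ft_force: [0.3, -1.2, 2.0]
width: 0.0214
grip_force: 60.0
```

```bash
python3 - <<'E'
from h import *
st()
E
```

```text
t10.6 tcp [0.4976 0.036  0.2112] yaw 0.011 z [ 0.  0. -1.] F [ 0.3 -1.2  2. ] M [-0.12 -0.02 -0.  ] w 0.0214 g 60.0 q [ 0.54  0.38 -0.8   1.96  0.33  0.94 -1.98]
```

Call:
move_arm(steps=[{"dx": 0.4,"dy": 0,"dz": 0,"spin": 0},{"dx": 0.4,"dy": 0,"dz": 0,"spin": 0},{"dx": 0.4,"dy": 0,"dz": 0,"spin": 0},{"dx": 0.4,"dy": 0,"dz": 0,"spin": 0},{"dx": 0.4,"dy": 0,"dz": 0,"spin": 0},{"dx": 0.4,"dy": 0,"dz": 0,"spin": 0},{"dx": 0.4,"dy": 0,"dz": 0,"spin": 0},{"dx": 0.4,"dy": 0,"dz": 0,"spin": 0},{"dx": 0.4,"dy": 0,"dz": 0,"spin": 0},{"dx": 0.4,"dy": 0,"dz": 0,"spin": 0},{"dx": 0,"dy": 0,"dz": 0,"spin": 0}])

```text
time: 11.65
ee_pos: [0.5371, 0.0366, 0.2113]
eef_rot: [1.0, 0.005, -0.0, 0.0]
ft_force: [-2.4, 0.1, 5.6]
width: 0.0216
grip_force: 60.0
```

```bash
python3 - <<'E'
from h import *
st()
c=shot("top")
a=cv2.resize(c["img"][145:310,240:460,::-1],None,fx=3,fy=3,interpolation=cv2.INTER_CUBIC)
cv2.imwrite("pics/c4.png",a)
E
```

```text
t11.7 tcp [0.5371 0.0366 0.2113] yaw 0.011 z [-0. -0. -1.] F [-2.4  0.1  5.6] M [0.01 0.63 0.03] w 0.0216 g 60.0 q [ 0.49  0.45 -0.76  1.86  0.37  0.98 -1.99]
```

View pics/c4.png

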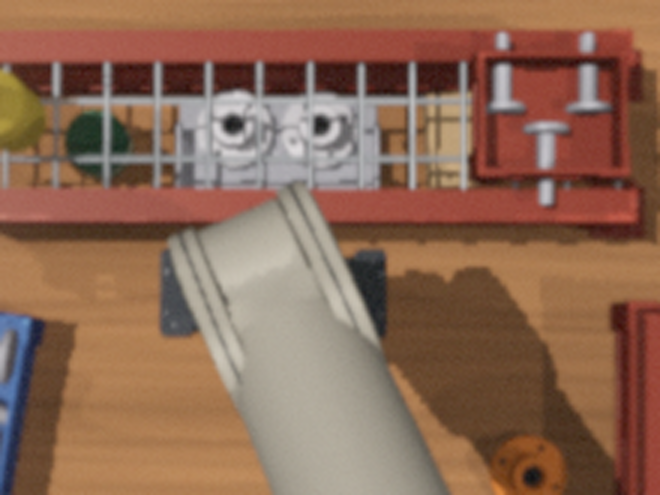

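Both hubs are at the toe board, with bores at (234,125) and (320,125), and the pan is mostly under them. A little further in.

Call:
move_arm(steps=[{"dx": 0.3,"dy": 0,"dz": 0,"spin": 0},{"dx": 0.2,"dy": 0,"dz": 0,"spin": 0},{"dx": 0.2,"dy": 0,"dz": 0,"spin": 0},{"dx": 0.1,"dy": 0,"dz": 0,"spin": 0},{"dx": 0,"dy": 0,"dz": 0,"spin": 0}])

```text
time: 12.2
ee_pos: [0.5447, 0.0367, 0.2112]
eef_rot: [1.0, 0.005, -0.001, 0.0]
ft_force: [-5.7, -0.1, 7.1]
width: 0.0213
grip_force: 60.0
```

```bash
python3 - <<'E'
from h import *
st()
E
```

```text
t12.2 tcp [0.5447 0.0367 0.2112] yaw 0.011 z [-0.001 -0.    -1.   ] F [-5.7 -0.1  7.1] M [0.01 1.32 0.05] w 0.0213 g 60.0 q [ 0.48  0.47 -0.76  1.84  0.38  0.99 -2.  ]
```

Call:
move_arm(steps=[{"dx": -0.2,"dy": 0,"dz": -0.03,"spin": 0},{"dx": -0.4,"dy": 0,"dz": 0,"spin": 0},{"dx": -0.6,"dy": 0,"dz": 0,"spin": 0},{"dx": -0.8,"dy": 0,"dz": 0,"spin": 0},{"dx": -0.8,"dy": 0,"dz": 0,"spin": 0},{"dx": -0.8,"dy": 0,"dz": 0,"spin": 0},{"dx": -0.8,"dy": 0,"dz": 0,"spin": 0},{"dx": -0.8,"dy": 0,"dz": 0,"spin": 0},{"dx": -0.8,"dy": 0,"dz": 0,"spin": 0},{"dx": -0.8,"dy": 0,"dz": 0,"spin": 0},{"dx": -0.8,"dy": 0,"dz": 0,"spin": 0},{"dx": -0.7,"dy": 0,"dz": 0,"spin": 0}])

```text
time: 13.4
ee_pos: [0.4611, 0.0356, 0.2115]
eef_rot: [1.0, 0.005, 0.0, 0.0]
ft_force: [2.3, -0.7, 0.8]
width: 0.0213
grip_force: 60.0
```

Call:
move_arm(steps=[{"dx": -0.7,"dy": 0,"dz": 0,"spin": 0},{"dx": -0.7,"dy": 0,"dz": 0,"spin": 0},{"dx": -0.7,"dy": 0,"dz": 0,"spin": 0},{"dx": -0.7,"dy": 0,"dz": 0,"spin": 0},{"dx": -0.7,"dy": 0,"dz": 0,"spin": 0},{"dx": -0.7,"dy": 0,"dz": 0,"spin": 0},{"dx": -0.5,"dy": 0,"dz": 0,"spin": 0},{"dx": -0.4,"dy": 0,"dz": 0,"spin": 0},{"dx": -0.2,"dy": 0,"dz": 0,"spin": 0},{"dx": 0,"dy": 0,"dz": 0,"spin": 0}])

```text
time: 14.4
ee_pos: [0.4084, 0.035, 0.2115]
eef_rot: [1.0, 0.005, -0.0, 0.0]
ft_force: [-2.6, 0.2, 3.1]
width: 0.0215
grip_force: 60.0
```

```bash
python3 - <<'E'
from h import *
st()
c=shot("top"); s=shot("scene")
a=cv2.resize(c["img"][145:310,240:460,::-1],None,fx=2.4,fy=2.4,interpolation=cv2.INTER_CUBIC)
b=cv2.resize(s["img"][160:358,240:480,::-1],None,fx=2,fy=2,interpolation=cv2.INTER_CUBIC)
b=b[:396,:270] if 0 else b[:,:]
b=cv2.resize(s["img"][150:348,270:405,::-1],None,fx=2,fy=2,interpolation=cv2.INTER_CUBIC)
cv2.imwrite("pics/c5.png",cv2.hconcat([a,b]));print(a.shape,b.shape)
E
```

```text
t14.4 tcp [0.4084 0.035  0.2115] yaw 0.011 z [-0.001 -0.    -1.   ] F [-2.6  0.2  3.1] M [0.04 0.62 0.02] w 0.0215 g 60.0 q [ 0.65  0.18 -0.87  2.17  0.18  0.87 -1.89]
(396, 528, 3) (396, 270, 3)
```

View pics/c5.png

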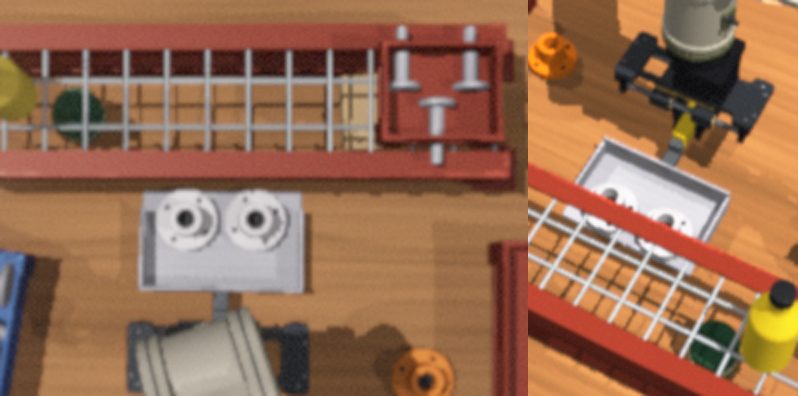

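Both hubs stand on the pan clear of the lip. I'll back off slightly and lift a little to check that the grip holds.

Call:
move_arm(steps=[{"dx": -0.2,"dy": 0.2,"dz": 0,"spin": 0},{"dx": -0.4,"dy": 0.4,"dz": 0,"spin": 0},{"dx": -0.2,"dy": 0.2,"dz": 0,"spin": 0},{"dx": 0,"dy": 0,"dz": -0.1,"spin": 0},{"dx": 0,"dy": 0,"dz": -0.3,"spin": 0},{"dx": 0,"dy": 0,"dz": -0.5,"spin": 0},{"dx": 0,"dy": 0,"dz": -0.4,"spin": 0},{"dx": 0,"dy": 0,"dz": -0.2,"spin": 0},{"dx": 0,"dy": 0,"dz": 0,"spin": 0},{"dx": 0,"dy": 0,"dz": 0,"spin": 0}])

```text
time: 15.5
ee_pos: [0.4009, 0.027, 0.2265]
eef_rot: [1.0, 0.005, 0.0, 0.0]
ft_force: [0.6, -0.5, -5.3]
width: 0.0215
grip_force: 60.0
```

```bash
python3 - <<'E'
from h import *
st()
c=shot("wrist","w6.png")
E
```

```text
t15.5 tcp [0.4009 0.027  0.2265] yaw 0.011 z [ 0. -0. -1.] F [ 0.6 -0.5 -5.3] M [ 0.    0.52 -0.  ] w 0.0215 g 60.0 q [ 0.69  0.12 -0.88  2.17  0.12  0.9  -1.82]
```

View pics/w6.png

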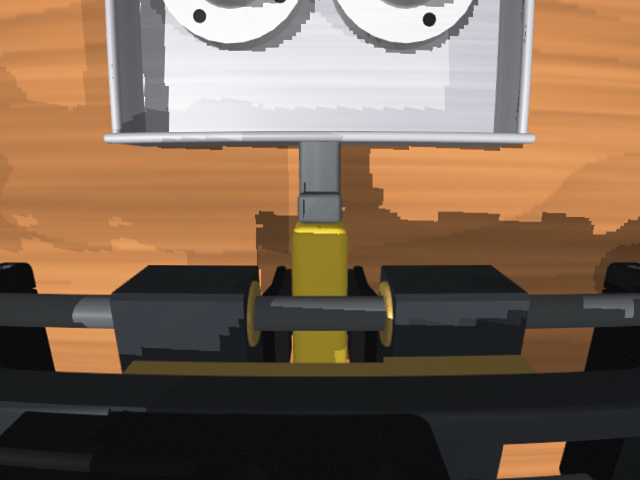

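```bash
python3 - <<'E'
from h import *
c=pickle.load(open("wrist.pkl","rb"))
g=np.array([.4009,.027,.2265-.164])
for deg in range(0,10,2):
    a=np.radians(deg)
    P=[]
    for x,z in [(.067,-.011),(.035,.013),(.102,-.004)]:  # rear wall top, bar front top
        P.append(g+[x*np.cos(a)+z*np.sin(a),0,-x*np.sin(a)+z*np.cos(a)])
    print(deg,cv2.projectPoints(np.array(P),cv2.Rodrigues(np.array(c["R"]))[0],np.array(c["t"]),np.array(c["camera_matrix"]),np.array(c["D"]))[0].reshape(-1,2)[:2].round(1).tolist())
E
```

```text
0 [[318.7, 138.8], [317.8, 229.5]]
2 [[318.7, 139.8], [317.8, 227.5]]
4 [[318.7, 141.0], [317.9, 225.7]]
6 [[318.7, 142.4], [317.9, 224.0]]
8 [[318.6, 143.9], [317.9, 222.5]]
```

Call:
move_arm(steps=[{"dx": 0,"dy": 0,"dz": -0.2,"spin": 0},{"dx": 0,"dy": 0,"dz": -0.4,"spin": 0},{"dx": 0,"dy": 0,"dz": -0.5,"spin": 0},{"dx": 0,"dy": 0,"dz": -0.5,"spin": 0},{"dx": 0,"dy": 0,"dz": -0.4,"spin": 0},{"dx": 0,"dy": 0,"dz": -0.2,"spin": 0},{"dx": 0,"dy": 0,"dz": 0,"spin": 0},{"dx": 0,"dy": 0,"dz": 0,"spin": 0}])

```text
time: 16.35
ee_pos: [0.4009, 0.027, 0.2485]
eef_rot: [1.0, 0.005, 0.0, 0.0]
ft_force: [-0.0, -0.0, -4.3]
width: 0.0214
grip_force: 60.0
```

```bash
python3 - <<'E'
from h import *
c0=pickle.load(open("wrist.pkl","rb"))["img"].astype(int)
st();c=shot("wrist","w7.png");st()
for im in (c0,c["img"].astype(int)):
    print(im[100:160:3,220].sum(1)//3, im[215:240:2,320].tolist()[:0], im[215:240,320,0])
E
```

```text
t16.4 tcp [0.4009 0.027  0.2485] yaw 0.011 z [ 0. -0. -1.] F [-0.  -0.  -4.3] M [-0.01  0.47 -0.01] w 0.0214 g 60.0 q [ 0.71  0.07 -0.89  2.15  0.06  0.95 -1.78]
t16.4 tcp [0.4008 0.027  0.2484] yaw 0.011 z [-0. -0. -1.] F [-1.4  0.8 -4. ] M [-0.    0.48 -0.02] w 0.0215 g 60.0 q [ 0.7   0.07 -0.89  2.15  0.06  0.95 -1.78]
[237 235 237 238 237 236 237 237 237 237 243 192 242 173  79  70  61 136
 133 132] [] [111 113 112 113 109 101  92  74 101 122 125 128 131 190 229 239 246 250
 217 146 140 143 147 146 146]
[224 222 221 221 224 225 224 228 229 227 226 228 229 177 236 191  84  91
  90  93] [] [128 128 126 122 113  99  82 119 165 207 233 243 248 251 253 254 255 255
 244 166 156 157 159 157 158]
```

The pan is drooping: the grip slips in pitch at about 0.5 N·m and the nose is still resting on the bench. I'll set it flat again and regrip further forward.

Call:
move_arm(steps=[{"dx": 0,"dy": 0,"dz": 0.3,"spin": 0},{"dx": 0,"dy": 0,"dz": 0.5,"spin": 0},{"dx": 0,"dy": 0,"dz": 0.6,"spin": 0},{"dx": 0,"dy": 0,"dz": 0.6,"spin": 0},{"dx": 0,"dy": 0,"dz": 0.6,"spin": 0},{"dx": 0,"dy": 0,"dz": 0.5,"spin": 0},{"dx": 0,"dy": 0,"dz": 0.4,"spin": 0},{"dx": 0,"dy": 0,"dz": 0.2,"spin": 0},{"dx": 0,"dy": 0,"dz": 0,"spin": 0}])

```text
time: 17.3
ee_pos: [0.401, 0.0271, 0.2117]
eef_rot: [1.0, 0.005, -0.0, 0.0]
ft_force: [-6.6, -1.0, 12.9]
width: 0.0215
grip_force: 60.0
```

```bash
python3 - <<'E'
from h import *
st()
E
```

```text
t17.3 tcp [0.401  0.0271 0.2117] yaw 0.011 z [-0.001 -0.    -1.   ] F [-6.6 -1.  12.9] M [-0.08  1.1   0.01] w 0.0215 g 60.0 q [ 0.67  0.15 -0.88  2.18  0.15  0.87 -1.86]
```

Call:
move_arm(steps=[{"dx": 0,"dy": 0,"dz": 0,"spin": 0},{"dx": 0,"dy": 0,"dz": 0,"spin": 0},{"dx": 0,"dy": 0,"dz": 0,"spin": 0},{"dx": 0.5,"dy": 0,"dz": 0,"spin": 0},{"dx": 1,"dy": 0,"dz": 0,"spin": 0},{"dx": 0.9,"dy": 0,"dz": 0,"spin": 0},{"dx": 0,"dy": 0,"dz": 0,"spin": 0}], claw=4)

```text
time: 18.0
ee_pos: [0.4263, 0.0274, 0.2117]
eef_rot: [1.0, 0.005, 0.0, -0.001]
ft_force: [-0.3, -0.4, 0.2]
width: 0.0395
grip_force: 0.0
```

Call:
move_arm(steps=[{"dx": 0,"dy": 0,"dz": 0,"spin": 0},{"dx": 0,"dy": 0,"dz": 0,"spin": 0},{"dx": 0,"dy": 0,"dz": 0,"spin": 0},{"dx": 0,"dy": 0,"dz": 0,"spin": 0},{"dx": 0,"dy": 0,"dz": 0,"spin": 0}], claw=1, squeeze=60)

```text
time: 18.5
ee_pos: [0.4247, 0.0273, 0.2115]
eef_rot: [1.0, 0.005, -0.0, 0.0]
ft_force: [-1.6, 0.5, 0.1]
width: 0.0214
grip_force: 60.0
```

Call:
move_arm(steps=[{"dx": 0,"dy": 0,"dz": 0.2,"spin": 0},{"dx": 0,"dy": 0,"dz": 0.3,"spin": 0},{"dx": 0,"dy": 0,"dz": 0.3,"spin": 0},{"dx": 0,"dy": 0,"dz": 0.3,"spin": 0},{"dx": 0,"dy": 0,"dz": 0,"spin": 0}])

```text
time: 19.0
ee_pos: [0.425, 0.0275, 0.2013]
eef_rot: [1.0, 0.005, -0.0, 0.0]
ft_force: [-7.7, 0.2, 19.2]
width: 0.0215
grip_force: 60.0
```

```bash
cat >> h.py <<'E'
def rows(g=.043):
    # predicted wrist rows vs droop for rear-wall top, plus measured edge profile
    c=shot("wrist"); p,R=st(); gp=np.array(p)+R[:,2]*.164
    cv=lambda P:cv2.projectPoints(np.array(P),cv2.Rodrigues(np.array(c["R"]))[0],np.array(c["t"]),np.array(c["camera_matrix"]),np.array(c["D"]))[0].reshape(-1,2).round(0)
    for deg in range(-15,36,5):
        a=np.radians(deg); f=lambda x,z,y=0: gp+R[:,0]*(x*np.cos(a)+z*np.sin(a))-R[:,1]*y-R[:,2]*(z*np.cos(a)-x*np.sin(a))
        print(deg,cv([f(.085-g,-.011,.093),f(.085-g,-.011,-.093),f(.2-g,-.047)]).tolist())
    return c
E
python3 - <<'E'
from h import *
c=rows(); cv2.imwrite("pics/w8.png",c["img"][:,:,::-1])
E
```

```text
t19.1 tcp [0.425  0.0275 0.2013] yaw 0.011 z [-0.    -0.001 -1.   ] F [-7.9  0.7 18.3] M [ 0.01  1.37 -0.08] w 0.021 g 60.0 q [ 0.63  0.24 -0.85  2.14  0.23  0.86 -1.92]
-15 [[85.0, 202.0], [549.0, 201.0], [317.0, -142.0]]
-10 [[91.0, 200.0], [543.0, 200.0], [317.0, -113.0]]
-5 [[96.0, 200.0], [538.0, 200.0], [317.0, -86.0]]
0 [[101.0, 201.0], [533.0, 200.0], [317.0, -61.0]]
5 [[106.0, 202.0], [528.0, 202.0], [317.0, -37.0]]
10 [[111.0, 204.0], [524.0, 203.0], [317.0, -14.0]]
15 [[115.0, 206.0], [519.0, 206.0], [317.0, 8.0]]
20 [[119.0, 209.0], [515.0, 209.0], [318.0, 29.0]]
25 [[123.0, 213.0], [511.0, 212.0], [318.0, 49.0]]
30 [[127.0, 216.0], [508.0, 216.0], [318.0, 69.0]]
35 [[130.0, 221.0], [505.0, 221.0], [318.0, 88.0]]
```

View pics/w8.png

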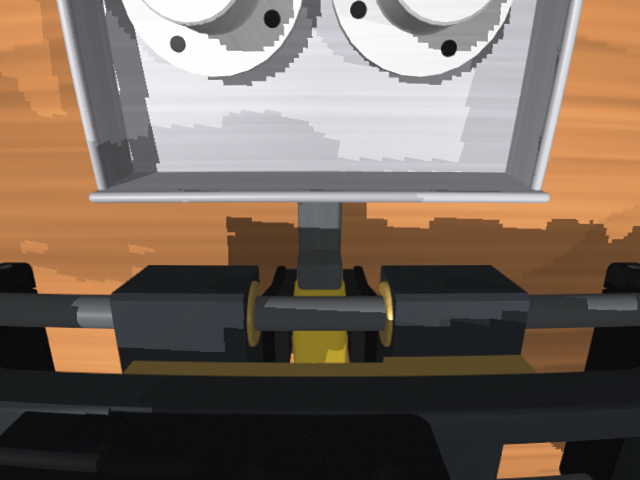

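The pan is now about 12° nose-up: the wall edges at columns 90 and 549 match −12°. I'll shake the hubs back toward the rear wall and track their dark holes numerically.

```bash
cat >> h.py <<'E'
def blobs(c=None):
    c=c or shot("wrist"); im=c["img"].astype(int); m=((im.max(2)<75)&True).astype(np.uint8); m[205:]=0
    n,_,s,ce=cv2.connectedComponentsWithStats(m)
    print([(int(s[i,4]),ce[i].round(0).tolist()) for i in range(1,n) if 60<s[i,4]<1500 and 110<ce[i][0]<520])
E
python3 - <<'E'
from h import *
blobs(pickle.load(open("wrist.pkl","rb")))
E
```

```text
[(206, [358.0, 9.0]), (231, [272.0, 18.0]), (201, [449.0, 48.0]), (201, [117.0, 157.0])]
```

Call:
move_arm(steps=[{"dx": -0.3,"dy": 0,"dz": 0,"spin": 0},{"dx": -0.7,"dy": 0,"dz": 0,"spin": 0},{"dx": -1.3,"dy": 0,"dz": 0,"spin": 0},{"dx": 0,"dy": 0,"dz": 0,"spin": 0},{"dx": 1.6,"dy": 0,"dz": 0,"spin": 0},{"dx": 0.5,"dy": 0,"dz": 0,"spin": 0},{"dx": 0.2,"dy": 0,"dz": 0,"spin": 0},{"dx": 0,"dy": 0,"dz": 0,"spin": 0}])

```text
time: 19.85
ee_pos: [0.425, 0.0274, 0.2011]
eef_rot: [1.0, 0.005, -0.0, 0.0]
ft_force: [-4.9, -0.1, 13.5]
width: 0.0214
grip_force: 60.0
```

```bash
python3 - <<'E'
from h import *
st();blobs()
E
```

```text
t19.9 tcp [0.425  0.0274 0.2011] yaw 0.011 z [-0.    -0.001 -1.   ] F [-4.9 -0.1 13.5] M [-0.1   0.63 -0.09] w 0.0214 g 60.0 q [ 0.63  0.24 -0.85  2.14  0.24  0.86 -1.92]
[(151, [246.0, 5.0]), (170, [356.0, 93.0]), (187, [274.0, 106.0]), (145, [440.0, 128.0]), (85, [187.0, 131.0]), (1155, [115.0, 162.0])]
```

Call:
move_arm(steps=[{"dx": -0.3,"dy": 0,"dz": 0,"spin": 0},{"dx": -0.6,"dy": 0,"dz": 0,"spin": 0},{"dx": -0.9,"dy": 0,"dz": 0,"spin": 0},{"dx": 0,"dy": 0,"dz": 0,"spin": 0},{"dx": 0,"dy": 0,"dz": 0,"spin": 0}])

```text
time: 20.4
ee_pos: [0.4062, 0.0273, 0.2009]
eef_rot: [1.0, 0.005, -0.0, 0.0]
ft_force: [-3.0, 1.3, 13.0]
width: 0.0215
grip_force: 60.0
```

```bash
python3 - <<'E'
from h import *
st();blobs()
E
```

```text
t20.4 tcp [0.4062 0.0273 0.2009] yaw 0.011 z [-0.    -0.001 -1.   ] F [-3.   1.3 13. ] M [0.28 0.3  0.01] w 0.0215 g 60.0 q [ 0.66  0.19 -0.87  2.18  0.2   0.85 -1.89]
[(212, [395.0, 10.0]), (182, [246.0, 23.0]), (350, [110.0, 71.0]), (160, [356.0, 107.0]), (195, [274.0, 123.0]), (98, [438.0, 143.0]), (1169, [114.0, 162.0])]
```

Call:
move_arm(steps=[{"dx": 0,"dy": 0,"dz": -0.2,"spin": 0},{"dx": 0,"dy": 0,"dz": -0.4,"spin": 0},{"dx": 0,"dy": 0,"dz": -0.5,"spin": 0},{"dx": 0,"dy": 0,"dz": -0.5,"spin": 0},{"dx": 0,"dy": 0,"dz": -0.5,"spin": 0},{"dx": 0,"dy": 0,"dz": -0.5,"spin": 0},{"dx": 0,"dy": 0,"dz": -0.4,"spin": 0},{"dx": 0,"dy": 0,"dz": -0.2,"spin": 0},{"dx": 0,"dy": 0,"dz": 0,"spin": 0},{"dx": 0,"dy": 0,"dz": 0,"spin": 0}])

```text
time: 21.45
ee_pos: [0.4068, 0.0271, 0.2325]
eef_rot: [1.0, 0.005, -0.0, 0.0]
ft_force: [0.4, -0.2, -5.7]
width: 0.0215
grip_force: 60.0
```

```bash
cat >> h.py <<'E'
def wall(c=None):
    c=c or shot("wrist"); im=c["img"].astype(int); 
    s=(im.max(2)-im.min(2)<28)&(im.min(2)>110)
    best=[(y,np.where(s[y])[0]) for y in range(120,262)]
    best=[(y,w.min(),w.max(),len(w)) for y,w in best if len(w)>300]
    for b in best[-7:]: print("wall row",b)
    return c
E
python3 - <<'E'
from h import *
blobs(wall(rows()))
E
```

```text
t21.5 tcp [0.4068 0.0271 0.2324] yaw 0.011 z [-0. -0. -1.] F [ 0.4  0.5 -6.8] M [-0.04  0.57  0.05] w 0.0216 g 60.0 q [ 0.69  0.12 -0.89  2.15  0.12  0.91 -1.83]
-15 [[85.0, 202.0], [548.0, 202.0], [317.0, -141.0]]
-10 [[91.0, 201.0], [543.0, 200.0], [317.0, -113.0]]
-5 [[96.0, 200.0], [538.0, 200.0], [317.0, -86.0]]
0 [[101.0, 201.0], [533.0, 201.0], [317.0, -60.0]]
5 [[106.0, 202.0], [528.0, 202.0], [317.0, -36.0]]
10 [[111.0, 204.0], [523.0, 204.0], [317.0, -13.0]]
15 [[115.0, 206.0], [519.0, 206.0], [317.0, 8.0]]
20 [[119.0, 209.0], [515.0, 209.0], [317.0, 29.0]]
25 [[123.0, 213.0], [511.0, 212.0], [317.0, 50.0]]
30 [[127.0, 217.0], [508.0, 216.0], [318.0, 69.0]]
35 [[130.0, 221.0], [504.0, 221.0], [318.0, 88.0]]
wall row (194, np.int64(92), np.int64(546), 455)
wall row (195, np.int64(91), np.int64(547), 457)
wall row (196, np.int64(91), np.int64(548), 458)
wall row (197, np.int64(91), np.int64(548), 458)
wall row (198, np.int64(91), np.int64(547), 457)
wall row (199, np.int64(92), np.int64(547), 456)
wall row (200, np.int64(92), np.int64(546), 455)
[(200, [393.0, 13.0]), (174, [248.0, 26.0]), (340, [114.0, 71.0]), (158, [355.0, 109.0]), (187, [275.0, 124.0]), (1237, [118.0, 163.0]), (120, [437.0, 143.0]), (67, [191.0, 149.0])]
```

The grip holds the full weight at 12° nose-up with the hubs back in the pan. Now I'm carrying it to the red box.

Call:
move_arm(steps=[{"dx": 0,"dy": 0.4,"dz": -0.3,"spin": 0},{"dx": 0,"dy": 0.9,"dz": -0.7,"spin": 0},{"dx": 0,"dy": 1.4,"dz": -1.1,"spin": 0},{"dx": 0,"dy": 1.9,"dz": -1.4,"spin": 0},{"dx": 0,"dy": 2.2,"dz": -1.5,"spin": 0},{"dx": 0,"dy": 2.2,"dz": -1.5,"spin": 0},{"dx": 0,"dy": 2.2,"dz": -1.5,"spin": 0},{"dx": 0,"dy": 2.2,"dz": -1.5,"spin": 0},{"dx": 0,"dy": 1.9,"dz": -1.4,"spin": 0},{"dx": 0,"dy": 1.4,"dz": -1.1,"spin": 0},{"dx": 0,"dy": 0.9,"dz": -0.6,"spin": 0},{"dx": 0,"dy": 0.4,"dz": -0.2,"spin": 0}])

```text
time: 22.7
ee_pos: [0.4088, -0.1537, 0.3609]
eef_rot: [1.0, 0.005, 0.0, 0.0]
ft_force: [0.8, 0.4, -6.0]
width: 0.0216
grip_force: 60.0
```

```bash
python3 - <<'E'
from h import *
go(.28,-.3725,.36);wall()
E
```

```text
t22.7 tcp [ 0.4088 -0.1537  0.3609] yaw 0.010 z [ 0. -0. -1.] F [ 0.8  0.4 -6. ] M [ 0.05  0.48 -0.04] w 0.0216 g 60.0 q [ 0.95 -0.02 -0.68  1.96 -0.02  1.2  -1.28]
dx dy dz cm [-13.09  21.75   0.09]
wall row (194, np.int64(92), np.int64(547), 456)
wall row (195, np.int64(91), np.int64(547), 457)
wall row (196, np.int64(91), np.int64(548), 458)
wall row (197, np.int64(91), np.int64(548), 458)
wall row (198, np.int64(91), np.int64(547), 457)
wall row (199, np.int64(92), np.int64(547), 456)
wall row (200, np.int64(93), np.int64(546), 454)
```

Call:
move_arm(steps=[{"dx": -0.3,"dy": 0.5,"dz": 0,"spin": 0},{"dx": -0.66,"dy": 1.1,"dz": 0,"spin": 0},{"dx": -1.08,"dy": 1.8,"dz": 0,"spin": 0},{"dx": -1.38,"dy": 2.3,"dz": 0,"spin": 0},{"dx": -1.56,"dy": 2.6,"dz": 0,"spin": 0},{"dx": -1.56,"dy": 2.6,"dz": 0,"spin": 0},{"dx": -1.56,"dy": 2.6,"dz": 0,"spin": 0},{"dx": -1.56,"dy": 2.6,"dz": 0,"spin": 0},{"dx": -1.38,"dy": 2.3,"dz": 0,"spin": 0},{"dx": -1.08,"dy": 1.8,"dz": 0,"spin": 0},{"dx": -0.66,"dy": 1.1,"dz": 0,"spin": 0},{"dx": -0.3,"dy": 0.5,"dz": 0,"spin": 0}])

```text
time: 23.95
ee_pos: [0.2799, -0.3728, 0.3601]
eef_rot: [1.0, 0.005, -0.0, -0.0]
ft_force: [0.4, -0.3, -6.0]
width: 0.0213
grip_force: 60.0
```

Call:
move_arm(steps=[{"dx": 0,"dy": 0,"dz": 0,"spin": 0},{"dx": 0,"dy": 0,"dz": 0,"spin": 0}], squeeze=48)

```text
time: 24.15
ee_pos: [0.2811, -0.3714, 0.3605]
eef_rot: [1.0, 0.006, 0.0, -0.0]
ft_force: [0.3, -0.3, -6.1]
width: 0.0218
grip_force: 48.0
```

```bash
python3 - <<'E'
from h import *
st();blobs(wall())
E
```

```text
t24.1 tcp [ 0.2811 -0.3714  0.3605] yaw 0.012 z [ 0.  0. -1.] F [ 0.3 -0.3 -6.1] M [-0.01  0.46  0.01] w 0.0218 g 48.0 q [ 1.21  0.03 -0.39  1.91  0.01  1.2  -0.74]
wall row (194, np.int64(94), np.int64(544), 451)
wall row (195, np.int64(94), np.int64(545), 452)
wall row (196, np.int64(94), np.int64(545), 452)
wall row (197, np.int64(94), np.int64(545), 452)
wall row (198, np.int64(94), np.int64(544), 451)
wall row (199, np.int64(95), np.int64(544), 450)
wall row (200, np.int64(96), np.int64(543), 312)
[(178, [395.0, 30.0]), (158, [253.0, 41.0]), (322, [120.0, 79.0]), (151, [358.0, 120.0]), (81, [257.0, 131.0]), (186, [279.0, 135.0]), (1384, [122.0, 163.0]), (125, [437.0, 154.0]), (78, [196.0, 158.0]), (331, [254.0, 203.0]), (430, [394.0, 203.0])]
```

Call:
move_arm(steps=[{"dx": 0,"dy": 0,"dz": 0,"spin": 0},{"dx": 0,"dy": 0,"dz": 0,"spin": 0},{"dx": 0,"dy": 0,"dz": 0,"spin": 0}], squeeze=46)

```text
time: 24.5
ee_pos: [0.2806, -0.372, 0.3606]
eef_rot: [1.0, 0.006, -0.0, 0.0]
ft_force: [0.1, 0.1, -7.1]
width: 0.0213
grip_force: 46.0
```

```bash
python3 - <<'E'
from h import *
st();wall()
E
```

```text
t24.5 tcp [ 0.2806 -0.372   0.3606] yaw 0.011 z [-0. -0. -1.] F [ 0.1  0.1 -7.1] M [ 0.03  0.49 -0.03] w 0.0213 g 46.0 q [ 1.21  0.03 -0.39  1.91  0.01  1.2  -0.74]
wall row (198, np.int64(117), np.int64(523), 407)
wall row (199, np.int64(116), np.int64(523), 408)
wall row (200, np.int64(116), np.int64(523), 408)
wall row (201, np.int64(116), np.int64(523), 408)
wall row (202, np.int64(116), np.int64(523), 408)
wall row (203, np.int64(117), np.int64(522), 406)
wall row (204, np.int64(118), np.int64(521), 404)
```

Call:
move_arm(steps=[{"dx": 0,"dy": 0,"dz": 0.5,"spin": 0},{"dx": 0,"dy": 0,"dz": 0.5,"spin": 0}], squeeze=47)

```text
time: 24.75
ee_pos: [0.2804, -0.3723, 0.3502]
eef_rot: [1.0, 0.005, 0.0, 0.0]
ft_force: [-0.4, -0.4, -6.4]
width: 0.0218
grip_force: 47.0
```

```bash
python3 - <<'E'
from h import *
st();blobs(wall())
E
```

```text
t24.8 tcp [ 0.2804 -0.3723  0.3502] yaw 0.011 z [ 0. -0. -1.] F [-0.4 -0.4 -6.4] M [ 0.03  0.42 -0.03] w 0.0218 g 47.0 q [ 1.21  0.04 -0.39  1.92  0.02  1.18 -0.75]
wall row (199, np.int64(117), np.int64(522), 406)
wall row (200, np.int64(117), np.int64(522), 406)
wall row (201, np.int64(117), np.int64(522), 406)
wall row (202, np.int64(117), np.int64(522), 406)
wall row (203, np.int64(117), np.int64(522), 406)
wall row (204, np.int64(118), np.int64(521), 404)
wall row (205, np.int64(119), np.int64(519), 382)
[(161, [195.0, 3.0]), (65, [378.0, 71.0]), (95, [268.0, 80.0]), (832, [407.0, 110.0]), (872, [232.0, 114.0]), (92, [352.0, 141.0]), (96, [285.0, 151.0]), (91, [423.0, 168.0]), (92, [212.0, 169.0])]
```

Call:
move_arm(steps=[{"dx": 0,"dy": 0,"dz": 0,"spin": 0},{"dx": 0,"dy": 0,"dz": 0,"spin": 0}], squeeze=44)

```text
time: 25.0
ee_pos: [0.2804, -0.3723, 0.3505]
eef_rot: [1.0, 0.005, -0.0, -0.0]
ft_force: [0.1, 1.1, -5.6]
width: 0.0216
grip_force: 44.0
```

```bash
python3 - <<'E'
from h import *
st();blobs(wall())
E
```

```text
t25.0 tcp [ 0.2804 -0.3723  0.3505] yaw 0.011 z [-0.  0. -1.] F [ 0.1  1.1 -5.6] M [-0.01  0.48 -0.01] w 0.0216 g 44.0 q [ 1.21  0.04 -0.39  1.92  0.02  1.18 -0.75]
wall row (199, np.int64(117), np.int64(522), 406)
wall row (200, np.int64(117), np.int64(522), 406)
wall row (201, np.int64(117), np.int64(522), 406)
wall row (202, np.int64(117), np.int64(522), 406)
wall row (203, np.int64(118), np.int64(522), 405)
wall row (204, np.int64(118), np.int64(521), 404)
wall row (205, np.int64(119), np.int64(519), 400)
[(200, [196.0, 4.0]), (360, [154.0, 69.0]), (81, [269.0, 61.0]), (728, [406.0, 91.0]), (754, [233.0, 93.0]), (93, [352.0, 124.0]), (97, [285.0, 132.0]), (90, [212.0, 149.0]), (94, [422.0, 151.0])]
```

Call:
move_arm(steps=[{"dx": 0,"dy": 0,"dz": 0,"spin": 0},{"dx": 0,"dy": 0,"dz": 0,"spin": 0},{"dx": 0,"dy": 0,"dz": 0,"spin": 0},{"dx": 0,"dy": 0,"dz": 0,"spin": 0}], squeeze=44)

```text
time: 25.45
ee_pos: [0.2804, -0.3723, 0.3507]
eef_rot: [1.0, 0.005, 0.0, 0.0]
ft_force: [-0.6, -0.6, -4.0]
width: 0.0217
grip_force: 44.0
```

```bash
python3 - <<'E'
from h import *
st();blobs(wall())
E
```

```text
t25.4 tcp [ 0.2804 -0.3723  0.3507] yaw 0.011 z [ 0. -0. -1.] F [-0.6 -0.6 -4. ] M [-0.1   0.75 -0.  ] w 0.0217 g 44.0 q [ 1.21  0.04 -0.39  1.92  0.02  1.18 -0.75]
wall row (211, np.int64(129), np.int64(510), 382)
wall row (212, np.int64(129), np.int64(510), 382)
wall row (213, np.int64(130), np.int64(509), 380)
wall row (214, np.int64(132), np.int64(508), 377)
wall row (215, np.int64(134), np.int64(506), 337)
wall row (216, np.int64(135), np.int64(504), 333)
wall row (217, np.int64(137), np.int64(503), 301)
[(1118, [196.0, 27.0])]
```

Call:
move_arm(steps=[{"dx": 0,"dy": 0,"dz": 0,"spin": 0},{"dx": 0,"dy": 0,"dz": 0,"spin": 0},{"dx": 0,"dy": 0,"dz": 0,"spin": 0},{"dx": 0,"dy": 0,"dz": 0,"spin": 0},{"dx": 0,"dy": 0,"dz": 0,"spin": 0}], squeeze=60)

```text
time: 26.0
ee_pos: [0.2805, -0.3723, 0.3507]
eef_rot: [1.0, 0.005, 0.0, 0.0]
ft_force: [-0.0, 0.1, -2.6]
width: 0.0213
grip_force: 60.0
```

```bash
cat >> h.py <<'E'
def hubs():
    c=shot("top"); im=c["img"].astype(int); m=((im.max(2)-im.min(2)<40)&(im.min(2)>120)).astype(np.uint8)
    m[:,:440]=0; m[:,530:]=0; m[:240]=0; m[345:]=0
    n,_,s,ce=cv2.connectedComponentsWithStats(m)
    for i in range(1,n):
        if s[i,4]>30: print(s[i],ce[i].round(0),back(c,[ce[i]],.04)[0][:2].round(3))
E
python3 - <<'E'
from h import *
st();blobs(wall());hubs()
E
```

```text
t26.0 tcp [ 0.2805 -0.3723  0.3507] yaw 0.011 z [ 0. -0. -1.] F [-0.   0.1 -2.6] M [ 0.01  0.08 -0.06] w 0.0213 g 60.0 q [ 1.21  0.04 -0.39  1.92  0.02  1.18 -0.75]
wall row (210, np.int64(128), np.int64(510), 383)
wall row (211, np.int64(128), np.int64(510), 383)
wall row (212, np.int64(129), np.int64(510), 382)
wall row (213, np.int64(130), np.int64(510), 381)
wall row (214, np.int64(132), np.int64(509), 378)
wall row (215, np.int64(134), np.int64(507), 337)
wall row (216, np.int64(136), np.int64(505), 333)
[(140, [202.0, 58.0])]
[454 249  27  27 576] [467. 262.] [ 0.492 -0.332]
[482 250  27  27 574] [495. 263.] [ 0.49 -0.41]
[ 450  299   80   40 2524] [490. 317.] [ 0.344 -0.395]
[525 303   5  25  47] [527. 314.] [ 0.353 -0.497]
```

Both hubs lie flat in the red box at about (0.492,−0.332) and (0.490,−0.410). I'm taking the scoop back to lay it down.

Call:
move_arm(steps=[{"dx": 0,"dy": 0,"dz": -1,"spin": 0},{"dx": 0,"dy": 0,"dz": -2,"spin": 0},{"dx": 0,"dy": 0,"dz": -2,"spin": 0},{"dx": 0,"dy": 0,"dz": -2,"spin": 0},{"dx": 0,"dy": 0,"dz": -1,"spin": 0}])

```text
time: 26.6
ee_pos: [0.2806, -0.3724, 0.4329]
eef_rot: [1.0, 0.005, 0.001, 0.001]
ft_force: [-0.2, 0.2, -2.4]
width: 0.0213
grip_force: 60.0
```

Call:
move_arm(steps=[{"dx": 0.66,"dy": -1.1,"dz": 0,"spin": 0},{"dx": 1.2,"dy": -2,"dz": 0,"spin": 0},{"dx": 1.56,"dy": -2.6,"dz": 0,"spin": 0},{"dx": 1.56,"dy": -2.6,"dz": 0,"spin": 0},{"dx": 1.56,"dy": -2.6,"dz": 0,"spin": 0},{"dx": 1.56,"dy": -2.6,"dz": 0,"spin": 0},{"dx": 1.56,"dy": -2.6,"dz": 0,"spin": 0},{"dx": 1.56,"dy": -2.6,"dz": 0,"spin": 0},{"dx": 1.2,"dy": -2,"dz": 0,"spin": 0},{"dx": 0.4,"dy": -1.6,"dz": 0,"spin": 0}])

```text
time: 27.6
ee_pos: [0.4069, -0.1453, 0.4296]
eef_rot: [1.0, 0.007, -0.0, -0.0]
ft_force: [0.4, -0.1, -3.0]
width: 0.0215
grip_force: 60.0
```

Call:
move_arm(steps=[{"dx": 0,"dy": -2,"dz": 0,"spin": 0},{"dx": 0,"dy": -2.5,"dz": 0,"spin": 0},{"dx": 0,"dy": -2.5,"dz": 0,"spin": 0},{"dx": 0,"dy": -2.5,"dz": 0,"spin": 0},{"dx": 0,"dy": -2.5,"dz": 0,"spin": 0},{"dx": 0,"dy": -2.5,"dz": 0,"spin": 0},{"dx": 0,"dy": -1.5,"dz": 0,"spin": 0},{"dx": 0,"dy": -0.5,"dz": 0,"spin": 0},{"dx": 0,"dy": 0,"dz": 0,"spin": 0}])

```text
time: 28.5
ee_pos: [0.404, 0.0177, 0.4302]
eef_rot: [1.0, 0.006, -0.0, 0.0]
ft_force: [-0.0, -0.5, -2.8]
width: 0.0217
grip_force: 60.0
```

```bash
python3 - <<'E'
from h import *
go(.402,.02,.30);wall();hubs()
E
```

```text
t28.5 tcp [0.404  0.0177 0.4302] yaw 0.012 z [-0.    -0.001 -1.   ] F [-0.  -0.5 -2.8] M [-0.    0.07 -0.01] w 0.0217 g 60.0 q [ 0.86 -0.2  -0.87  1.91 -0.16  1.36 -1.53]
dx dy dz cm [-0.19 -0.24 13.02]
wall row (212, np.int64(0), np.int64(510), 426)
wall row (213, np.int64(0), np.int64(510), 424)
wall row (214, np.int64(0), np.int64(509), 421)
wall row (215, np.int64(0), np.int64(507), 377)
wall row (216, np.int64(0), np.int64(505), 374)
wall row (217, np.int64(0), np.int64(503), 351)
wall row (218, np.int64(0), np.int64(502), 312)
[454 249  27  27 578] [467. 262.] [ 0.492 -0.332]
[482 250  27  27 574] [495. 263.] [ 0.49 -0.41]
```

Call:
move_arm(steps=[{"dx": 0,"dy": 0,"dz": 1.5,"spin": 0},{"dx": 0,"dy": 0,"dz": 3,"spin": 0},{"dx": 0,"dy": 0,"dz": 3,"spin": 0},{"dx": 0,"dy": 0,"dz": 3,"spin": 0},{"dx": 0,"dy": 0,"dz": 2,"spin": 0},{"dx": 0,"dy": 0,"dz": 1,"spin": 0},{"dx": 0,"dy": 0,"dz": 0,"spin": 0}])

```text
time: 29.3
ee_pos: [0.404, 0.0164, 0.2946]
eef_rot: [1.0, 0.005, -0.001, -0.0]
ft_force: [-0.1, -0.2, -2.3]
width: 0.0215
grip_force: 60.0
```

Call:
move_arm(steps=[{"dx": 0,"dy": 0,"dz": 0.5,"spin": 0},{"dx": 0,"dy": 0,"dz": 0.8,"spin": 0},{"dx": 0,"dy": 0,"dz": 0.8,"spin": 0},{"dx": 0,"dy": 0,"dz": 0.8,"spin": 0},{"dx": 0,"dy": 0,"dz": 0.8,"spin": 0},{"dx": 0,"dy": 0,"dz": 0.8,"spin": 0},{"dx": 0,"dy": 0,"dz": 0.8,"spin": 0},{"dx": 0,"dy": 0,"dz": 0.8,"spin": 0},{"dx": 0,"dy": 0,"dz": 0.8,"spin": 0},{"dx": 0,"dy": 0,"dz": 0.7,"spin": 0},{"dx": 0,"dy": 0,"dz": 0,"spin": 0}], squeeze=20)

```text
time: 30.4
ee_pos: [0.4042, 0.0171, 0.2187]
eef_rot: [1.0, 0.006, -0.0, -0.0]
ft_force: [0.1, 0.8, -0.8]
width: 0.0219
grip_force: 20.0
```

```bash
python3 - <<'E'
from h import *
wall(rows())
E
```

```text
t30.4 tcp [0.4043 0.0171 0.2191] yaw 0.011 z [-0.001  0.    -1.   ] F [ 0.2 -0.5 -1.1] M [-0.04  0.14 -0.02] w 0.022 g 20.0 q [ 0.78  0.16 -0.96  2.17  0.17  0.89 -1.84]
-15 [[84.0, 202.0], [549.0, 201.0], [317.0, -143.0]]
-10 [[90.0, 200.0], [544.0, 200.0], [317.0, -114.0]]
-5 [[95.0, 200.0], [539.0, 200.0], [317.0, -87.0]]
0 [[101.0, 200.0], [533.0, 200.0], [317.0, -62.0]]
5 [[105.0, 202.0], [529.0, 201.0], [317.0, -37.0]]
10 [[110.0, 203.0], [524.0, 203.0], [317.0, -14.0]]
15 [[115.0, 206.0], [520.0, 206.0], [317.0, 8.0]]
20 [[119.0, 209.0], [516.0, 209.0], [317.0, 29.0]]
25 [[123.0, 212.0], [512.0, 212.0], [318.0, 49.0]]
30 [[126.0, 216.0], [508.0, 216.0], [318.0, 69.0]]
35 [[129.0, 221.0], [505.0, 221.0], [318.0, 87.0]]
wall row (197, np.int64(107), np.int64(532), 426)
wall row (198, np.int64(106), np.int64(533), 428)
wall row (199, np.int64(106), np.int64(533), 428)
wall row (200, np.int64(106), np.int64(533), 428)
wall row (201, np.int64(107), np.int64(532), 426)
wall row (202, np.int64(107), np.int64(532), 426)
wall row (203, np.int64(108), np.int64(531), 424)
```

Nearly flat, about 2–3° off. I'll finish lowering, release, and go straight up.

Call:
move_arm(steps=[{"dx": 0,"dy": 0,"dz": 0.3,"spin": 0},{"dx": 0,"dy": 0,"dz": 0.3,"spin": 0},{"dx": 0,"dy": 0,"dz": 0.1,"spin": 0},{"dx": 0,"dy": 0,"dz": 0,"spin": 0}])

```text
time: 30.85
ee_pos: [0.4044, 0.017, 0.2125]
eef_rot: [1.0, 0.005, 0.0, 0.0]
ft_force: [-0.3, -0.8, -0.2]
width: 0.022
grip_force: 20.0
```

Call:
move_arm(steps=[{"dx": 0,"dy": 0,"dz": 0,"spin": 0},{"dx": 0,"dy": 0,"dz": 0,"spin": 0},{"dx": 0,"dy": 0,"dz": 0,"spin": 0},{"dx": 0,"dy": 0,"dz": 0,"spin": 0},{"dx": 0,"dy": 0,"dz": 0,"spin": 0},{"dx": 0,"dy": 0,"dz": -1,"spin": 0},{"dx": 0,"dy": 0,"dz": -3,"spin": 0},{"dx": 0,"dy": 0,"dz": -4,"spin": 0},{"dx": 0,"dy": 0,"dz": -4,"spin": 0},{"dx": 0,"dy": 0,"dz": -4,"spin": 0},{"dx": 0,"dy": 0,"dz": 0,"spin": 0}], claw=6)

```text
time: 31.95
ee_pos: [0.4056, 0.018, 0.3778]
eef_rot: [1.0, 0.006, 0.004, 0.001]
ft_force: [0.2, -0.7, -1.9]
width: 0.0602
grip_force: 0.0
```

```bash
python3 - <<'E'
from h import *
st();hubs();c=shot("wrist"); wall(c)
im=c["img"].astype(int); m=((im[:,:,0]>150)&(im[:,:,1]>130)&(im[:,:,2]<80)).astype(np.uint8)
n,_,s,ce=cv2.connectedComponentsWithStats(m)
for i in range(1,n):
    if s[i,4]>200: x,y,w,h,_=s[i]; print("bar",s[i],back(c,[(x+w/2,y),(x+w/2,y+h)],.06).round(4))
# pan flatness: rear wall top at z .036 should measure 186 mm wide
im2=(im.max(2)-im.min(2)<28)&(im.min(2)>110)
for y in range(60,262,8):
    w=np.where(im2[y])[0]
    if len(w)>150: print(y,w.min(),w.max(),len(w),back(c,[(w.min(),y),(w.max(),y)],.036)[:,:2].round(4).tolist())
E
```

```text
t31.9 tcp [0.4056 0.018  0.3778] yaw 0.012 z [ 0.008 -0.002 -1.   ] F [ 0.2 -0.7 -1.9] M [ 0.01  0.02 -0.01] w 0.0602 g 0.0 q [ 0.9  -0.16 -0.95  1.99 -0.13  1.24 -1.56]
[454 249  27  27 577] [467. 262.] [ 0.492 -0.332]
[482 250  27  27 574] [495. 263.] [ 0.49 -0.41]
bar [362   9 102   9 231] [[ 0.5679 -0.0511  0.06  ]
 [ 0.5617 -0.0515  0.06  ]]
bar [305 213  27  84 902] [[0.4149 0.0165 0.06  ]
 [0.3412 0.0157 0.06  ]]
60 207 431 215 [[0.5356, 0.1079], [0.5377, -0.0736]]
68 207 431 217 [[0.5294, 0.1082], [0.5315, -0.074]]
76 208 431 216 [[0.5232, 0.1077], [0.5253, -0.0744]]
84 208 430 214 [[0.517, 0.108], [0.5191, -0.074]]
92 208 429 214 [[0.5107, 0.1083], [0.5128, -0.0736]]
100 209 429 214 [[0.5044, 0.1077], [0.5064, -0.074]]
108 0 429 218 [[0.501, 0.2932], [0.5001, -0.0745]]
116 210 428 213 [[0.4916, 0.1075], [0.4936, -0.0741]]
124 210 428 212 [[0.4851, 0.1078], [0.4871, -0.0745]]
132 211 427 211 [[0.4786, 0.1073], [0.4806, -0.0742]]
140 212 427 207 [[0.4721, 0.1068], [0.474, -0.0746]]
148 212 426 209 [[0.4654, 0.1072], [0.4674, -0.0743]]
156 212 426 196 [[0.4588, 0.1075], [0.4607, -0.0748]]
164 213 425 194 [[0.452, 0.107], [0.454, -0.0744]]
172 211 427 217 [[0.4452, 0.1091], [0.4472, -0.0767]]
```

The scoop lies flat: the rear wall measures 186 mm at its correct height. Both hubs are in the box and nothing touches the robot, so I'm handing in.

```bash
python3 -c "
from bench import job
print(job.close_job())"
```

```text
the job is handed in; nothing more can be done
None
```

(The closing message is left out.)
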